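# Check the oil-sample cell against the lamp

## Task

Check that the empty glass oil-sample cell is clean before its next use. First turn the handwheel until the lamp stands squarely opposite the window of the viewing screen; then pick the cell up by its two frosted faces only, never touching its clear faces, and hold it upright in the light path about midway between lamp and screen, its middle on the line from lens to window and its clear faces square to the light. Finish while still holding it there; do not touch the lamp or the screen, keep the cell upright, and leave the piston, jar and spanner alone.

Things in the scene. Friction and masses are not known exactly. Their poses are not given: they have to be found in the camera images.
- cell: Empty glass cell, open at the top, standing upright on a cork pad (120 x 120 x 6 mm, its top at z = 6 mm) to the robot's right. 22 mm along its own x, 30 mm along its own y, 80 mm tall, walls 4 mm, about 70 g. The two narrow upright sides (21 mm wide, facing its +y and -y, 30 mm apart) are whitish frosted glass: grip only these. The two broad sides (30 mm wide, facing +x and -x) are clear glass. Origin: centre of its underside; z up. A half turn about z makes no difference.
- cell_mid (a point): The middle of the cell, 40 mm above its underside.
- screen: Fixed viewing screen: an upright grey plate 80 mm wide (its x), 6 mm thick (its y), its top edge 137 mm above its origin (small ridge at the middle to 141 mm), on a small foot. Origin: centre of the underside of the foot, which is 10 mm above the work surface. Its +y points to the lamp along the light path; z up. It never turns against the rig, but where it stands across the rig varies.
- window (a point): Centre of the screen's 30 mm square whitish window, on the face towards the lamp, 100 mm above the screen's origin (110 mm above the work surface). The light path is the level line through this point along the screen's y; the lens lies on it once the lamp is opposite.
- rig: Fixed base of the light bench, grey plates 10 mm thick on the work surface, with the lamp rail on the robot's left (along the rig's x), the screen about 210 mm from the rail towards the rig's -y, and the handwheel's gearbox at the near end of the rail. Its axes are parallel to the screen's. Gearbox: 60 x 66 mm, its top 60 mm above the work surface; it lies 150 mm towards -x and 110 mm towards +y of the rig's origin. Origin: underside, on the work surface.
- lamp: Lamp carriage on the rail: a grey barrel 46 mm across and 62 mm long along the rig's y, with its axis 110 mm above the work surface and its top (a ridge) at 136 mm; on a post and a block 50 x 64 mm, 38 mm high. It slides only along the rig's x, driven by the handwheel. Origin: on the work surface's level below the middle of the barrel.
- lamp_lens (a point): Centre of the lamp's lens, 36 mm across, 110 mm above the work surface, on the barrel's end facing the screen (the rig's -y), about 170 mm from the window along the light path.
- handwheel (a joint): Angle of the handwheel (rad), upright axis, range -0.6 to 4.4. It grows when turned clockwise seen from above, and each radian moves the lamp 15 mm towards the rig's +x (away from the gearbox). It starts 1.8 to 4 rad short of the lamp being opposite the window. Light friction (about 0.07 N m); it stays where it is left.
- handwheel_grip (a point): Centre of the handwheel on its axis, half-way up its rim: a round steel wheel with a finely fluted rim 56 mm across and 24 mm thick (98 to 122 mm above the work surface), to be gripped across from above and twisted, then regripped. Below it is a shaft 22 mm across, down to the gearbox's top at 60 mm.
- piston: Bystander: engine piston, aluminium cylinder 52 mm across, 50 mm tall, standing right of the pad.
- jar: Bystander: amber glass jar 60 mm across, 85 mm tall, standing beyond the pad.
- spanner: Bystander: spanner 180 mm long, lying flat between the light bench and the robot.
Things that resemble listed ones, but are neither listed nor needed, are in the scene too. Of the things like the cell, leave any that is yellow; of the rest the smaller one is meant.

How it is judged:
By the outcome, as a careful person would: the job done as asked, in the order asked, and still so for the second after the job is handed in, while the arm keeps its last pose, push and grip.
It also fails if it takes over 58 s, if anything falls off the work surface, if the arm or the gripper's body presses on something with over 40 N, if the wrist force passes 120 N, or if a joint passes its speed limit or range.

## Robot

A 6-joint arm with a two-finger parallel gripper is mounted at the origin on the work surface. World frame = base frame: x ahead of the robot, y to its left, z up, the work surface at z = 0. Lengths are in mm, angles in rad, forces in N, time in s.
With the tool pointing down it reaches from about 300 to 750 mm from the base axis. Payload 8.5 kg.
Tool frame: the origin (TCP) lies at the very end of the fingers, on their centre line; the grasp point (between the pads) lies 19 mm behind it; z points along the fingers, y is the line along which they close (so a half turn about z gives the same grasp; the last joint's range is limited). The gripper opens to 85 mm and grips with 20 to 120 N. Pads are 22 mm wide; open, the fingers measure 114 mm over their backs; the gripper's body (76 mm by 85 mm) begins 54 mm behind the grasp point. The pads swing forward as they close: fully open they stand 13 mm farther back than shut.
Start: joints at [1.076, 0.381, 1.297, -0, 1.464, -0.215], TCP at [151.881, 528.595, 205.822] pointing down, gripper open.
Joint ranges: [-3.11, 3.11], [-0.89, 2.33], [0.22, 2.48], [-1.42, 4.56], [0.17, 2.85], [-2.88, 2.88]. Speed limits (rad/s): [2.39, 2.39, 3.14, 3.14, 3.14, 3.14].

## Interface

Orientations are given as a rotation vector (axis times angle).
In Python, from workcell import readout, viewer, manip gives the robot as it stands.
- The arm moves only by the shell command python3 -m jog 'ROWS' [FORCE]. ROWS is JSON, a list of rows, each a list of 5 numbers: the opening, from -1 (shut) to 1 (fully open), then the shift along the tool's x, y, z normalised to -1 to 1, where 1 is 1000 mm, then the turn about the tool's z normalised to -1 to 1, where 1 is 0.5 rad. A call has 1 to 20 rows; each row shifts and turns the commanded pose from where the row before left it, along the tool's axes as they then stand; what a row does not reach is not made up. A row lasts 1/12 s, in which the tool goes at most 41.7 mm and 7.16 degrees, less where a joint would pass 70% of its speed; a pose out of reach is approached as far as the arm can. A call with a number of a shift or a turn outside -1 to 1 is refused whole. A call with a gripper value outside its range is refused whole. The fingers move at their own pace and stop on an object; FORCE is the grip in N (left out, the last holds). Time passes only in rows, so rows that do not move let the fingers close. It gives the time, the measured TCP pose, the force, the opening and the grip force at its end, in the units of the state.
- readout.state(): the state, without advancing time (a new reading comes with each control period).
- viewer.read_camera(name): name is "side" or "top" or "wrist"; returns the picture (400x640x3 uint8, blue, green, red); there is no depth.
- viewer.get_calibration(name): a dict with "camera_matrix" (3x3 intrinsics, pixels), "k1" (the pictures are not rectified: a ray, as slopes to the right and down, at radius r is drawn at 1 + k1 r^2 times it, then the intrinsics apply), "xyz" and "attitude" of the camera in the world; the wrist camera has in their place "mount" (4x4, takes a point from camera to tool coordinates, whose origin is the TCP and whose axes are the flange's). Camera axes: x right, y up, looking along -z (the intrinsics and any distortion apply to the point x, -y, -z); pixel columns grow to the right and rows downward; lengths in mm; the calibration is good to about 2 mm. A picture is of the moment at which its call begins: read the wrist's pose just before it. get_calibration takes no time and is no camera call.
- manip.sign_off(): hands the job in; it is judged then, once.
Trained networks look in the newest picture that a camera, given by its name, has taken for a name from the list of things; names that differ only in an ending like _2 or _b are one class to them, and where a whole thing is asked for, a point or a joint stands for the part that bears it (a point fixed in the world has none). Each returns a list of dicts, best first, with "score" (0 to 1); they miss things now and then, are a little off and sometimes report something else, mostly with a low value. They report only what shows in the picture. A call takes as long as a camera call. They do not tell look-alikes from the thing itself.
- viewer.outline_of(camera, thing): "region" (400x640 bool, what is visible of it) and "bbox" ([centre column, centre row, width, height] in pixels, round what is visible of it).
The state is a dict: "clock": time; "joint_pos": joint angles; "qd": joint speeds; "joint_efforts": joint torques, N m; "eef_pos": TCP position; "tool_rot": TCP orientation; "ft_force": force on the tool from outside, world axes, zero at the start; "moment": the same for the moment, N m; "gripper_width": finger opening in mm; "grip_force": force on a finger pad.
Only numpy, scipy, OpenCV 4.12 (cv2) and the standard library are available. Lean on these libraries where they do the work, as an engineer would, in place of code of your own. Each camera call takes 0.05 s, during which the arm holds its last target. There are 200 camera calls.

## Working session

There is one attempt and no reset: what is moved stays moved. The work goes in short steps, Python scripts to look and compute and a shell command to move; the robot and the scene stay as the last step left them, time stands still between calls to the robot, and variables do not carry over. Pictures are saved under pics/ and viewed, at most 10 in all, crops included, and the job is handed in when it is done.

```bash
ls; mkdir -p pics
cat > h.py <<'E'
import numpy as np,cv2
from scipy.spatial.transform import Rotation as R
from workcell import readout,viewer,manip
def cam(n,st=None):
    c=viewer.get_calibration(n);K=np.array(c["camera_matrix"]);k1=c["k1"]
    if "mount" in c:
        M=np.array(c["mount"]);st=st or readout.state();T=np.eye(4);T[:3,:3]=R.from_rotvec(st["tool_rot"]).as_matrix();T[:3,3]=st["eef_pos"];T=T@M
        return K,k1,T[:3,:3],T[:3,3]
    a=np.array(c["attitude"]);
    Rm=R.from_rotvec(a).as_matrix() if a.shape==(3,) else (R.from_quat(a).as_matrix() if a.shape==(4,) else a)
    return K,k1,Rm,np.array(c["xyz"])
def proj(C,P):
    K,k1,Rm,t=C;p=(np.atleast_2d(P)-t)@Rm;s=np.c_[p[:,0]/-p[:,2],-p[:,1]/-p[:,2]]
    s=s*(1+k1*(s**2).sum(1,keepdims=True));return s@K[:2,:2].T+K[:2,2]
def ray(C,uv):
    K,k1,Rm,t=C;d=np.linalg.solve(K[:2,:2],np.array(uv,float)-K[:2,2]);s=d.copy()
    for _ in range(30): s=d/(1+k1*(s@s))
    return t,Rm@np.array([s[0],-s[1],-1])
def atz(C,uv,z):
    t,d=ray(C,uv);return t+d*(z-t[2])/d[2]
E
python3 - <<'E'
from h import *
print(readout.state())
for n in("top","side","wrist"):
    print(n,viewer.get_calibration(n));cv2.imwrite(f"pics/{n}0.png",viewer.read_camera(n))
for n in("top","side"):
    for t in("cell","screen","lamp","handwheel_grip","lamp_lens","window","piston","jar","spanner"):
        try:
            for d in viewer.outline_of(n,t)[:4]: print(n,t,round(d["score"],2),np.round(d["bbox"],1))
        except Exception as e: print(n,t,e)
E
```

```text
pics
{'clock': 0.0, 'joint_pos': array([ 1.07567228e+00,  3.81171136e-01,  1.29828555e+00, -4.60204002e-05,
        1.46359559e+00, -2.15305070e-01]), 'qd': array([-0.00053949, -0.00044619, -0.0003656 ,  0.00088054, -0.00061825,
        0.00109108]), 'joint_efforts': array([ 4.96518296e-04, -4.48469388e+01, -2.31270325e+01, -1.27791036e-04,
        4.88879959e-03, -6.16233464e-06]), 'eef_pos': array([151.75045979, 528.29343027, 205.21679932]), 'tool_rot': array([-4.38033423e-01, -3.11043510e+00,  2.17431287e-03]), 'ft_force': array([-0.14530035,  0.0182402 , -0.73941707]), 'moment': array([-0.00454854, -0.00845089,  0.00759063]), 'grip_force': 0.0, 'gripper_width': 85.04070128622062}
top {'camera_matrix': array([[445.02337552,   0.        , 320.23113268],
       [  0.        , 445.02337552, 194.5216452 ],
       [  0.        ,   0.        ,   1.        ]]), 'k1': -0.04906379218640851, 'xyz': array([ 504.22876541, -124.44781655, 1145.19884886]), 'attitude': array([ 0.04468204, -0.0043591 , -1.58580576])}
side {'camera_matrix': array([[405.12434326,   0.        , 321.7215087 ],
       
[... 1285 characters left out ...]
5.5  27.9  29.1]
top spanner 0.87 [306.  245.8  14.8  72.3]
top spanner 0.65 [253.1 197.8 125.8 121.9]
side cell 0.89 [344.4 204.4  15.1  32.1]
side cell 0.83 [343.5 176.1  18.3  26.5]
side cell 0.79 [386.5 168.   22.3  43.2]
side cell 0.31 [296.2 230.3  42.2  59.2]
side screen 0.72 [293.2 229.2  40.9  54.3]
side lamp 0.8 [307.6 306.4  32.5  76.1]
side lamp 0.18 [376.4 249.1  78.2  18.8]
side handwheel_grip 0.78 [381.2 295.3  44.3  37.4]
side lamp_lens 0.56 [310.  309.1  34.8  70.1]
side window 0.78 [295.7 229.9  43.   59.4]
side piston 0.67 [346.7 146.5  23.2  22. ]
side piston 0.61 [292.5 228.2  37.3  52.6]
side jar 0.92 [254.  173.1  25.3  40.3]
side spanner 0.65 [376.2 250.6  75.4  16.1]
```

Run:
```python
from h import *
t=cv2.imread("pics/top0.png");s=cv2.imread("pics/side0.png")
cv2.imwrite("pics/topc.png",cv2.resize(t[80:300,170:500],None,fx=2.4,fy=2.4,interpolation=3))
cv2.imwrite("pics/sidec.png",cv2.resize(s[120:360,220:460],None,fx=2.5,fy=2.5,interpolation=3))
```

```text
(no output)
```

View pics/topc.png

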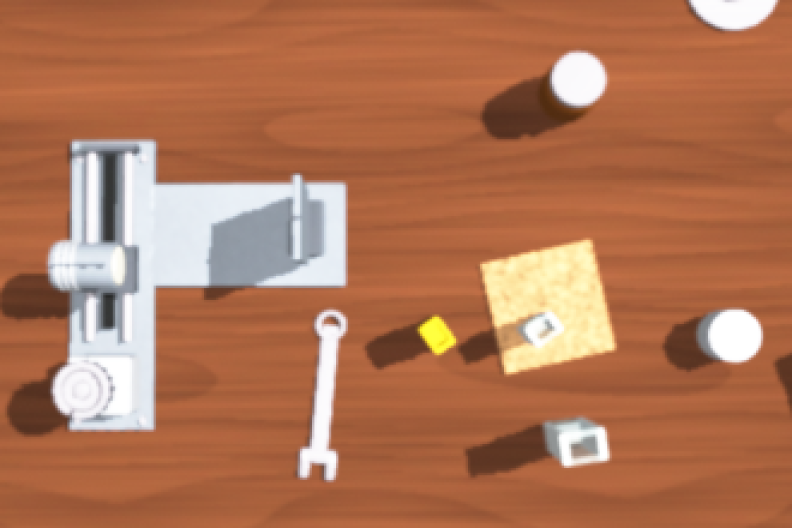

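View pics/sidec.png

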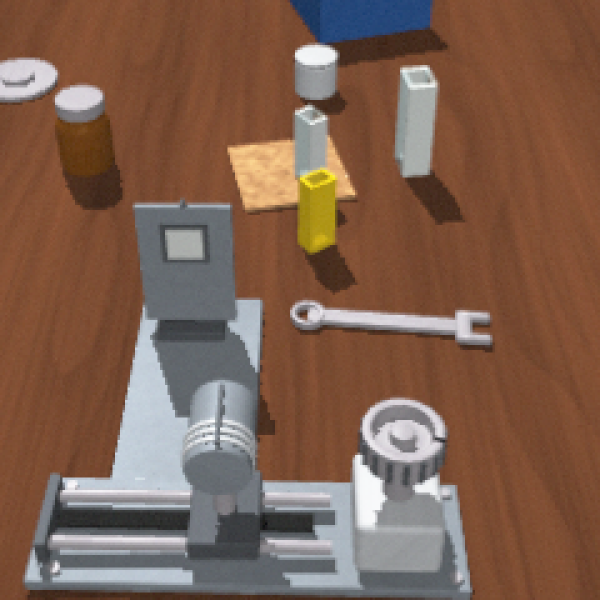

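The look-alikes in the top view are yellow (352,220), white on the cork pad (396,216) and a bigger white one (411,264). The one on the pad is the smaller non-yellow one, so it is the cell. I'll work out the coarse positions next.

Run:
```python
from h import *
C=cam("top");S=cam("side")
f=lambda x,y:(170+(x+.5)/2.4-.5,80+(y+.5)/2.4-.5)
g=lambda x,y:(220+x/2.5,120+y/2.5)
for n,p,z in[("wheel",f(82,389),122),("TL",f(72,141),10),("BL",f(70,430),10),("BR",f(154,430),10),("TR",f(155,141),10),("sTR",f(346,184),10),("sBR",f(346,286),10),("scrtop",f(297,175),147),("scrbot",f(297,261),147),("lensTop",f(115,243),128),("lampL",f(60,265),133),("cell",f(541,329),86)]:
    print(n,np.round(atz(C,p,z),1))
for n,p,z in[("wheel",g(402,435),122),("scrL",g(136,205),147),("scrR",g(233,206),147),("window",g(184,244),110),("cell",g(311,113),86)]: print("side",n,np.round(atz(S,p,z),1))
```

```text
wheel [430.9 173.  122. ]
TL [690.1 214.8  10. ]
BL [379.2 219.   10. ]
BR [378.4 128.1  10. ]
TR [688.2 124.2  10. ]
sTR [637.8 -80.8  10. ]
sBR [529.  -79.2  10. ]
scrtop [631.1 -40.1 147. ]
scrbot [550.1 -39.1 147. ]
lensTop [571.2 138.  128. ]
lampL [550.6 190.2 133. ]
cell [ 481.8 -274.4   86. ]
side wheel [433.  180.5 122. ]
side scrL [631.3 -37.3 147. ]
side scrR [551.8 -35.7 147. ]
side window [593.9 -32.4 110. ]
side cell [ 483.2 -278.3   86. ]
```

```bash
python3 -m jog '[[1,-0.0244,-0.0175,0,0],[1,-0.0244,-0.0175,0,0],[1,-0.0244,-0.0175,0,0],[1,-0.0244,-0.0175,0,0],[1,-0.0244,-0.0175,0,0],[1,-0.0244,-0.0175,0,0],[1,-0.0244,-0.0175,0,0],[1,-0.0244,-0.0175,0,0],[1,-0.0244,-0.0175,0,0],[1,-0.0244,-0.0175,0,0],[1,-0.0244,-0.0175,0,0],[1,-0.0244,-0.0175,0,0],[1,-0.0244,-0.0175,0,0],[1,-0.0244,-0.0175,0,0],[1,-0.0244,-0.0175,0,0],[1,0,0,0,-0.2],[1,0,0,0,-0.2],[1,0,0,0,-0.2],[1,0,0,0,-0.2],[1,0,0,0,-0.2]]'
python3 -m jog '[[1,0,0,0,0],[1,0,0,0,0]]'
python3 - <<'E'
from h import *
s=readout.state();print(s["joint_pos"],s["eef_pos"],s["tool_rot"])
im=viewer.read_camera("wrist");C=cam("wrist",s);cv2.imwrite("pics/w1.png",im)
print(proj(C,[[432,175,122]]))
for t in("handwheel_grip","lamp"):
    for d in viewer.outline_of("wrist",t)[:3]:
        print(t,d["score"],d["bbox"],atz(C,d["bbox"][:2],122))
E
```

```text
clock: 2.72
eef_pos: [431.2, 175.1, 205.8]
tool_rot: [-0.353, 3.122, -0.0]
ft_force: [-1.2, 0.4, -0.3]
gripper_width: 85.1
grip_force: 0.0
clock: 2.88
eef_pos: [431.2, 175.2, 205.9]
tool_rot: [-0.341, 3.123, 0.0]
ft_force: [0.3, 0.3, 0.6]
gripper_width: 85.5
grip_force: 0.0
[ 1.30792744e-01  2.32037610e-01  1.51815190e+00  6.45382772e-06
  1.39127575e+00 -1.65725610e+00] [431.16892782 175.23160166 205.86443518] [-3.40573138e-01  3.12294973e+00  1.44069416e-05]
[[316.24959305 196.40296403]]
handwheel_grip 0.87 [317.6, 192.8, 63.2, 64.9] [428.61310127 175.43001031 122.        ]
lamp 0.82 [289.0, 284.1, 73.4, 96.4] [522.43080123 168.54475853 122.        ]
```

View pics/w1.png

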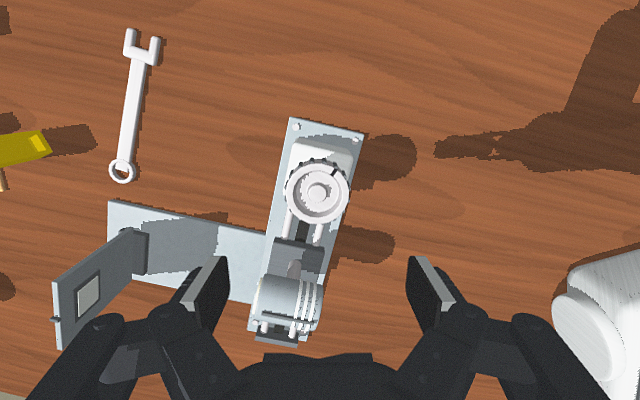

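The wrist view shows the wheel hub at (317,193), right under the TCP. Next: go down and grip.

```bash
python3 -m jog '[[1,0,0,0.029,0],[1,0,0,0.029,0],[1,0,0,0.029,0],[1,0,0,0.027,0],[1,0,0,0,0],[-1,0,0,0,0],[-1,0,0,0,0],[-1,0,0,0,0],[-1,0,0,0,0],[-1,0,0,0,0],[-1,0,0,0,0]]' 60
```

```text
clock: 3.95
eef_pos: [435.2, 175.8, 96.7]
tool_rot: [-0.344, 3.11, 0.0]
ft_force: [0.8, -0.9, 26.9]
gripper_width: 12.2
grip_force: 13.5
```

Run:
```python
from h import *
s=readout.state();print(s)
im=viewer.read_camera("wrist");t=viewer.read_camera("side")
a=cv2.resize(im[140:400,160:480],None,fx=1.3,fy=1.3);b=cv2.resize(t[220:350,260:460],(416,338),interpolation=3)
cv2.imwrite("pics/w2.png",np.vstack([np.hstack([a[:,:384],b[:338,:]])]))
```

```text
{'clock': 3.95, 'joint_pos': array([ 1.30975263e-01,  3.56739942e-01,  1.69553605e+00, -1.38220777e-05,
        1.07654448e+00, -1.65993344e+00]), 'qd': array([-0.00338528, -0.0022188 , -0.00423299, -0.07858989, -0.0114589 ,
       -0.00097333]), 'joint_efforts': array([-1.49074006e-01, -2.50403452e+01, -1.04132545e+01, -1.79343126e-01,
       -2.90025008e-02, -4.74855246e-03]), 'eef_pos': array([435.16345756, 175.83542038,  96.66505255]), 'tool_rot': array([-3.43661690e-01,  3.10989227e+00,  3.98861218e-04]), 'ft_force': array([ 0.76624301, -0.89975204, 26.873822  ]), 'moment': array([-0.81135751, -0.29681941, -0.0112668 ]), 'grip_force': 13.542133066803217, 'gripper_width': 12.205307408743305}
```

View pics/w2.png

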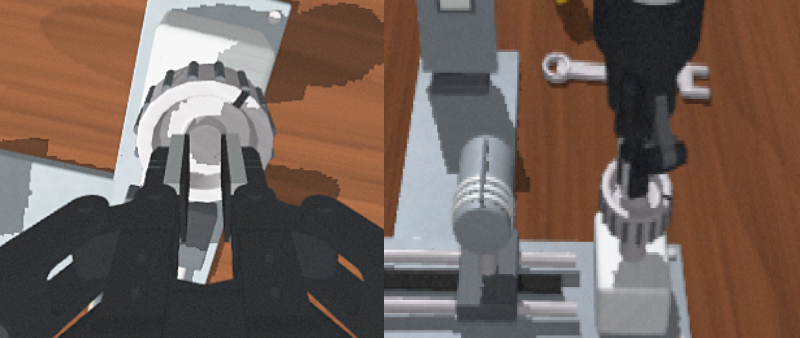

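Run:
```python
from h import *
s=readout.state();C=cam("wrist",s)
for z in(60,80,90,98,110,122): print(z,proj(C,[[431,175,z]])[0],proj(C,[[431,175,z],[431+28,175,z],[431-28,175,z]]).round()[1:].tolist())
print("tcp",proj(C,[s["eef_pos"]]), "tip+-6", proj(C,[s["eef_pos"]+np.array([0,0,13])]))
```

```text
60 [316.82912943 209.90250307] [[308.0, 245.0], [326.0, 172.0]]
80 [316.76153592 221.10334679] [[308.0, 259.0], [327.0, 180.0]]
90 [316.72271101 227.54154136] [[307.0, 267.0], [327.0, 185.0]]
98 [316.68876878 233.17279743] [[307.0, 273.0], [328.0, 189.0]]
110 [316.63226892 242.55221828] [[306.0, 285.0], [328.0, 195.0]]
122 [316.56782246 253.25957356] [[305.0, 298.0], [329.0, 203.0]]
tcp [[316.52643217 238.3094378 ]] tip+-6 [[316.45442249 248.71867642]]
```

The fingers ended up inside the wheel's recess, on the hub, having ridden over the rim. I'll lift, reopen, go deeper and let the arm settle before closing.

```bash
python3 -m jog '[[-0.5,0,0,0,0],[-0.5,0,0,-0.02,0],[-0.5,0,0,-0.03,0],[1,0,0,-0.01,0],[1,0,0,0,0],[1,0,0,0,0],[1,0,0,0,0],[1,0,0,0,0],[1,0,0,0,0]]' 60
python3 - <<'E'
from h import *
s=readout.state();print(s["eef_pos"],s["ft_force"],s["gripper_width"])
im=viewer.read_camera("wrist");C=cam("wrist",s)
for d in viewer.outline_of("wrist","handwheel_grip")[:2]:
    r=d["region"];v,u=np.nonzero(r);print(d["score"],d["bbox"],atz(C,d["bbox"][:2],116))
E
```

```text
clock: 4.8
eef_pos: [430.8, 175.2, 151.1]
tool_rot: [0.345, -3.121, 0.0]
ft_force: [0.1, 0.6, 0.1]
gripper_width: 85.6
grip_force: 0.0
[430.80171992 175.18188613 151.06540245] [0.092204   0.61861664 0.09154489] 85.6026661346141
0.56 [316.1, 215.2, 81.3, 85.1] [429.77063485 174.57967525 116.        ]
```

```bash
python3 -m jog '[[1,0,0,0.025,0],[1,0,0,0.025,0],[1,0,0,0.018,0],[1,0,0,0,0],[1,0,0,0,0]]' 60
python3 -m jog '[[0.4,0,0,0,0],[0.4,0,0,0,0],[0.4,0,0,0,0]]' 60
```

```text
clock: 5.32
eef_pos: [431.0, 175.2, 83.6]
tool_rot: [0.345, -3.121, 0.0]
ft_force: [-0.9, -0.2, 1.0]
gripper_width: 85.3
grip_force: 0.0
clock: 5.57
eef_pos: [431.7, 175.3, 84.8]
tool_rot: [-0.345, 3.121, 0.0]
ft_force: [0.7, -0.5, 0.1]
gripper_width: 59.8
grip_force: 0.0
```

```bash
python3 -m jog '[[-1,0,0,0,0],[-1,0,0,0,0],[-1,0,0,0,0]]' 50
```

```text
clock: 5.82
eef_pos: [431.8, 174.9, 85.3]
tool_rot: [-0.345, 3.12, -0.001]
ft_force: [-2.2, -3.1, 10.2]
gripper_width: 53.3
grip_force: 50.4
```

```bash
python3 -m jog '[[-1,0,0,0,0.2],[-1,0,0,0,0.2],[-1,0,0,0,0.2],[-1,0,0,0,0.2],[-1,0,0,0,0.2],[-1,0,0,0,0.2],[-1,0,0,0,0.2],[-1,0,0,0,0.2],[-1,0,0,0,0.2],[-1,0,0,0,0.2],[-1,0,0,0,0.2],[-1,0,0,0,0.2],[-1,0,0,0,0.2],[-1,0,0,0,0.2],[-1,0,0,0,0.2],[-1,0,0,0,0]]' 60
python3 - <<'E'
from h import *
t=viewer.read_camera("top");u=viewer.read_camera("side");cv2.imwrite("pics/top3.png",t);cv2.imwrite("pics/side3.png",u)
print(readout.state()["joint_pos"])
for n in("top","side"):
  C=cam(n)
  for k in("lamp","screen"):
    for d in viewer.outline_of(n,k)[:1]: print(n,k,d["score"],d["bbox"],atz(C,d["bbox"][:2],125))
E
```

```text
clock: 7.15
eef_pos: [431.2, 174.1, 85.3]
tool_rot: [1.881, 2.514, -0.002]
ft_force: [-4.0, -9.5, 14.1]
gripper_width: 53.2
grip_force: 60.8
[ 0.12981019  0.37174998  1.71307549 -0.00301458  1.05611931 -0.15978044]
top lamp 0.77 [208.9, 182.7, 37.9, 21.3] [567.68713301 159.224758   125.        ]
top screen 0.62 [297.6, 172.8, 17.0, 37.7] [587.05298308 -47.19049337 125.        ]
side lamp 0.63 [294.6, 306.9, 33.1, 70.9] [571.39077167 210.19314991 125.        ]
side screen 0.92 [293.6, 231.2, 42.5, 52.9] [587.98859498  28.20910409 125.        ]
```

Run:
```python
from h import *
t=cv2.imread("pics/top3.png");u=cv2.imread("pics/side3.png")
a=cv2.resize(t[145:215,180:310],None,fx=6,fy=6,interpolation=2)[:, :780]
b=cv2.resize(u[195:345,265:335],None,fx=5,fy=5,interpolation=2)
cv2.imwrite("pics/c3.png",a)
cv2.imwrite("pics/d3.png",cv2.resize(u[195:345,265:345],None,fx=4,fy=4,interpolation=2))
```

```text
(no output)
```

View pics/c3.png

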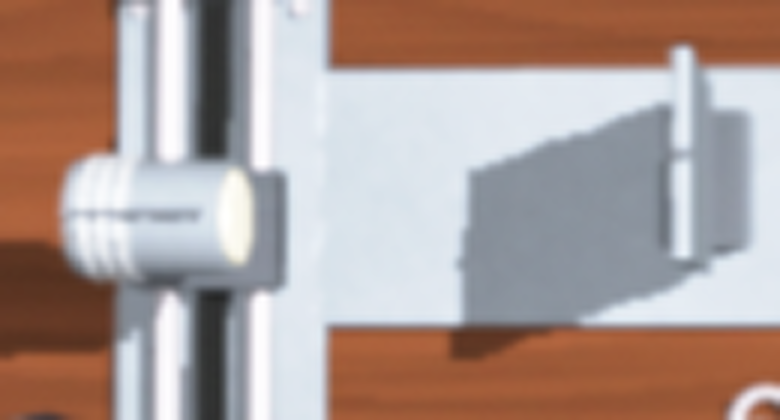

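View pics/d3.png

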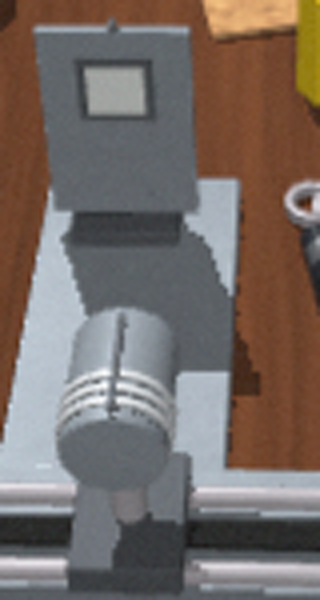

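```bash
cat > m.py <<'E'
from h import *
T=cam("top");S=cam("side");yaw=-0.012
ex=np.array([np.cos(yaw),np.sin(yaw)]);ey=np.array([-ex[1],ex[0]])
def show(n,C,o,k,pts):
    for nm,x,y,z in pts:
        P=atz(C,(o[0]+(x+.5)/k-.5,o[1]+(y+.5)/k-.5),z);print(n,nm,np.round(P[:2],1),"rigx,y",np.round([P[:2]@ex,P[:2]@ey],1))
E
python3 - <<'E'
from m import *
show("top",T,(180,145),6,[("l1",68,216,136),("l2",200,214,136),("sr",681,153,151),("s1",681,46,147),("s2",681,261,147),("p1",345,69,10),("p2",770,68,10),("q1",345,325,10),("q2",770,324,10)])
show("side",S,(265,195),4,[("l1",123,315,136),("l2",113,412,136),("sr",112,20,151),("w",116,90,110),("s1",36,27,147),("s2",190,31,147)])
E
```

```text
top l1 [572.6 198. ] rigx,y [570.2 204.9]
top l2 [572.5 146.8] rigx,y [570.7 153.7]
top sr [591.2 -39.1] rigx,y [591.7 -32. ]
top s1 [631.9 -39.2] rigx,y [632.3 -31.7]
top s2 [551.  -38.2] rigx,y [551.4 -31.6]
top p1 [642.3 117.3] rigx,y [640.9 125. ]
top p2 [639.3 -65.5] rigx,y [640.  -57.9]
top q1 [532.3 118.2] rigx,y [530.9 124.6]
top q2 [530. -64.] rigx,y [530.7 -57.6]
side l1 [574.3 149.2] rigx,y [572.5 156.1]
side l2 [574.2 200.9] rigx,y [571.7 207.8]
side sr [593.9 -39.9] rigx,y [594.4 -32.8]
side w [594.  -33.9] rigx,y [594.4 -26.8]
side s1 [633.2 -39.5] rigx,y [633.6 -31.9]
side s2 [554.  -35.8] rigx,y [554.4 -29.1]
```

```bash
python3 -m jog '[[-1,0,0,0,0.2],[-1,0,0,0,0.2],[-1,0,0,0,0.2],[-1,0,0,0,0.2],[-1,0,0,0,0.2],[-1,0,0,0,0.2],[-1,0,0,0,0.2],[-1,0,0,0,0.2],[-1,0,0,0,0.2],[-1,0,0,0,0.2],[-1,0,0,0,0.2],[-1,0,0,0,0.2],[-1,0,0,0,0.2],[-1,0,0,0,0.2],[-1,0,0,0,0.1],[-1,0,0,0,0],[-1,0,0,0,0]]' 60
python3 - <<'E'
from h import *
t=viewer.read_camera("top");u=viewer.read_camera("side")
a=cv2.resize(t[145:215,180:310],None,fx=4,fy=4,interpolation=2)
b=cv2.resize(u[195:345,265:330],None,fx=4,fy=4,interpolation=2)
o=np.zeros((600,780,3),np.uint8);o[:280,:520]=a;o[:,520:]=b
cv2.imwrite("pics/c4.png",o)
E
```

```text
clock: 8.87
eef_pos: [430.2, 174.5, 85.3]
tool_rot: [3.074, 0.642, -0.002]
ft_force: [-8.4, -7.2, 16.8]
gripper_width: 53.3
grip_force: 61.0
```

View pics/c4.png

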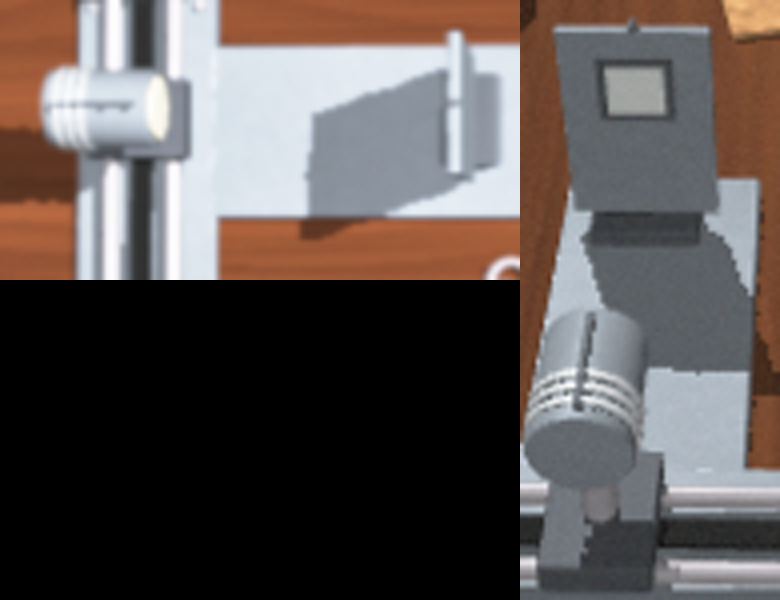

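Run:
```python
from m import *
show("top",T,(180,145),4,[("l1",45,104,136),("l2",130,103,136),("sr",455,102.5,151)])
show("side",S,(265,195),4,[("l1",71,315,136),("l2",60,405,136),("sr",112,20,151),("w",116,90,110)])
t=viewer.read_camera("top").astype(float).mean(2);u=viewer.read_camera("side").astype(float).mean(2)
def dark(p,w):
    b=np.linspace(p[0],p[-1],len(p));w=np.clip(np.median(p)-4-p,0,None);return (w*np.arange(len(p))).sum()/w.sum()
for n,cols in(("lamp",range(192,212)),("scr",range(292,296))):
    for c in cols[::4] if n=="lamp" else cols:
        r0=166;p=t[r0:176,c];y=r0+dark(p,0)
        print(n,c,round(y,2),"x",round(float(atz(T,(c,y),136 if n=="lamp" else 149)[:2]@ex),1))
for r in(276,282,286):
    p=u[r,274:292];c=274+dark(p,0);print("sidelamp",r,c,round(float(atz(S,(c,r),136)[:2]@ex),1))
```

```text
top l1 [595.5 198. ] rigx,y [593.1 205.2]
top l2 [595.2 148.5] rigx,y [593.4 155.6]
top sr [590.8 -39.7] rigx,y [591.3 -32.6]
side l1 [596.3 149.3] rigx,y [594.5 156.4]
side l2 [595.6 197.5] rigx,y [593.2 204.7]
side sr [593.9 -39.9] rigx,y [594.4 -32.8]
side w [594.  -33.9] rigx,y [594.4 -26.8]
lamp 192 171.62 x 590.8
lamp 196 171.18 x 591.8
lamp 200 170.58 x 593.1
lamp 204 171.1 x 591.8
lamp 208 170.91 x 592.2
scr 292 170.34 x 591.3
scr 293 170.29 x 591.4
scr 294 170.17 x 591.6
scr 295 170.16 x 591.6
sidelamp 276 283.64519326065414 591.6
sidelamp 282 283.7843494085532 589.9
sidelamp 286 284.9273504273504 587.0
```

Lamp and screen ridges agree to about 1 mm in both views (top +1, side −0.5). Next: release the wheel, lift clear and go over the cell.

```bash
python3 -m jog '[[1,0,0,0,0],[1,0,0,0,0],[1,0,0,0,0],[1,0,0,0,0],[1,0,0,-0.03,0],[1,0,0,-0.03,0],[1,0,0,-0.03,0],[1,0,0,-0.03,0],[1,0,0,-0.025,0]]' 40
python3 -m jog '[[1,-0.0094,0.0309,0,0],[1,-0.0094,0.0309,0,0],[1,-0.0094,0.0309,0,0],[1,-0.0094,0.0309,0,0],[1,-0.0094,0.0309,0,0],[1,-0.0094,0.0309,0,0],[1,-0.0094,0.0309,0,0],[1,-0.0094,0.0309,0,0],[1,-0.0094,0.0309,0,0],[1,-0.0094,0.0309,0,0],[1,-0.0094,0.0309,0,0],[1,-0.0094,0.0309,0,0],[1,-0.0094,0.0309,0,0],[1,-0.0094,0.0309,0,0],[1,0,0,0,0],[1,0,0,0,0]]'
python3 - <<'E'
from m import *
s=readout.state();print(s["joint_pos"],s["eef_pos"],s["tool_rot"])
im=viewer.read_camera("wrist");C=cam("wrist",s);cv2.imwrite("pics/w5.png",im)
p=proj(C,[[482.5,-276.5,86]])[0];print("pred",p)
for d in viewer.outline_of("wrist","cell")[:3]: print(d["score"],d["bbox"])
o=(np.clip(p-np.array([90,65]),0,[460,270])).astype(int);print("o",o)
cv2.imwrite("pics/w5c.png",cv2.resize(im[o[1]:o[1]+130,o[0]:o[0]+180],None,fx=4.4,fy=4.4,interpolation=2))
for n in("top","side"):
  t=viewer.read_camera(n);
  d=viewer.outline_of(n,"lamp")[:1]; print(n,[x["bbox"] for x in d])
  if n=="top":
   t=t.astype(float).mean(2)
   print(np.round(t[160:184,196:212].mean(1)))
   print(np.round(t[160:184,293:296].mean(1)))
E
```

```text
clock: 9.82
eef_pos: [431.3, 175.3, 231.0]
tool_rot: [3.075, 0.643, 0.003]
ft_force: [1.1, -0.4, -0.1]
gripper_width: 85.2
grip_force: 0.0
clock: 11.15
eef_pos: [483.6, -275.1, 228.1]
tool_rot: [-3.075, -0.639, 0.001]
ft_force: [0.1, 0.9, 0.6]
gripper_width: 85.1
grip_force: 0.0
[-7.30148765e-01  3.77904674e-01  1.23664224e+00  1.27036411e-04
  1.52814051e+00  4.30973388e-01] [ 483.58501708 -275.14786879  228.05803804] [-3.07498036e+00 -6.38821037e-01  8.60514171e-04]
pred [318.92308575 179.19511657]
0.97 [316.8, 172.8, 36.9, 40.7]
0.87 [228.3, 139.9, 39.8, 36.3]
0.76 [305.2, 268.0, 44.9, 71.2]
o [228 114]
top [[208.0, 173.3, 38.0, 23.3]]
[172. 178. 180. 186. 197. 204. 210. 214. 216. 211. 178. 160. 190. 207.
 206. 199. 191. 181. 168. 151. 130. 110.  90.  77.]
[196. 196. 195. 194. 194. 195. 196. 196. 193. 178. 154. 164. 190. 197.
 197. 196. 196. 195. 194. 194. 194. 194. 194. 195.]
side [[281.8, 306.0, 33.6, 75.0]]
```

View pics/w5c.png

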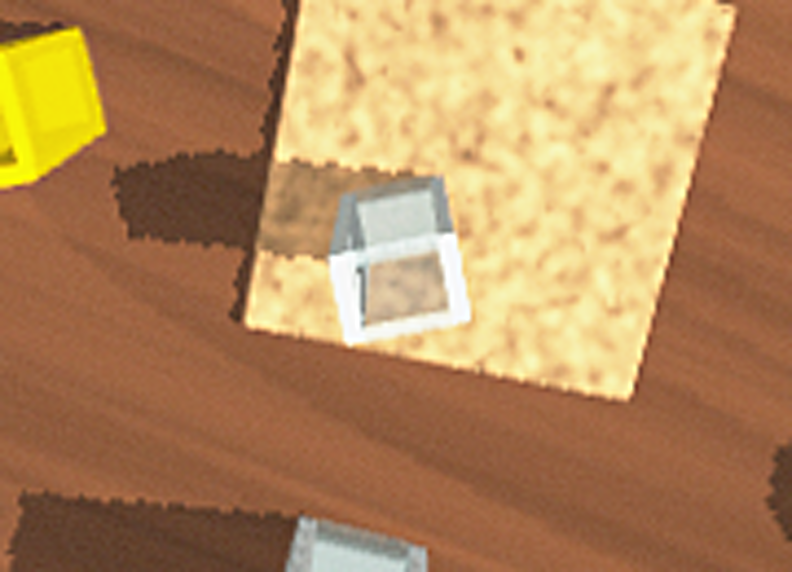

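The crop shows the cell's rim with corners (330,255), (455,235), (470,320) and (350,345). The long side runs left to right, the broad clear face is toward the image top, and the yellow and larger look-alikes are off to the left and below. This is the cell.

Run:
```python
from h import *
s=readout.state();C=cam("wrist",s)
q=[(330,255),(455,235),(470,320),(350,345)]
P=np.array([atz(C,(228+(x+.5)/4.4-.5,114+(y+.5)/4.4-.5),86)[:2] for x,y in q]);print(P.round(1))
c=P.mean(0);L=(P[1]-P[0]+P[2]-P[3])/2;W=(P[3]-P[0]+P[2]-P[1])/2
print("c",c,np.hypot(*L),np.hypot(*W),"ang y",np.degrees(np.arctan2(L[1],L[0])),"from W",np.degrees(np.arctan2(W[1],W[0])))
Rm=R.from_rotvec(s["tool_rot"]).as_matrix();print("tool y ang",np.degrees(np.arctan2(Rm[1,1],Rm[0,1])));print("shift tool",Rm.T@np.r_[c-s["eef_pos"][:2],0])
```

```text
[[ 483.3 -256. ]
 [ 499.4 -280.7]
 [ 482.1 -292.5]
 [ 465.  -268.9]]
c [ 482.43613754 -274.50787358] 29.32666892993225 21.653062737628147 ang y -55.54741736871042 from W -145.29945473783368
tool y ang -66.33387465632438
shift tool [-1.89265596e+00  8.63566259e-01 -1.25719784e-04]
```

```bash
python3 -m jog '[[1,-0.002,0.001,0,-0.19],[1,0,0,0,-0.19],[1,0,0,0.03,0],[1,0,0,0.03,0],[1,0,0,0.03,0],[1,0,0,0.03,0],[1,0,0,0,0],[1,0,0,0,0]]' 30
python3 - <<'E'
from h import *
s=readout.state();im=viewer.read_camera("wrist");C=cam("wrist",s);cv2.imwrite("pics/w6.png",im)
Rm=R.from_rotvec(s["tool_rot"]).as_matrix();print(s["eef_pos"],"tool y ang",np.degrees(np.arctan2(Rm[1,1],Rm[0,1])))
print(proj(C,[[482.4,-274.5,86]]))
cv2.imwrite("pics/w6c.png",cv2.resize(im[130:330,190:450],None,fx=3,fy=3,interpolation=2))
E
```

```text
clock: 12.12
eef_pos: [482.2, -275.0, 108.8]
tool_rot: [-2.999, -0.931, 0.002]
ft_force: [0.2, 0.1, 0.9]
gripper_width: 85.5
grip_force: 0.0
[ 482.15619239 -275.01965586  108.80973507] tool y ang -55.487454231400925
[[317.89354055 222.00870011]]
```

View pics/w6c.png

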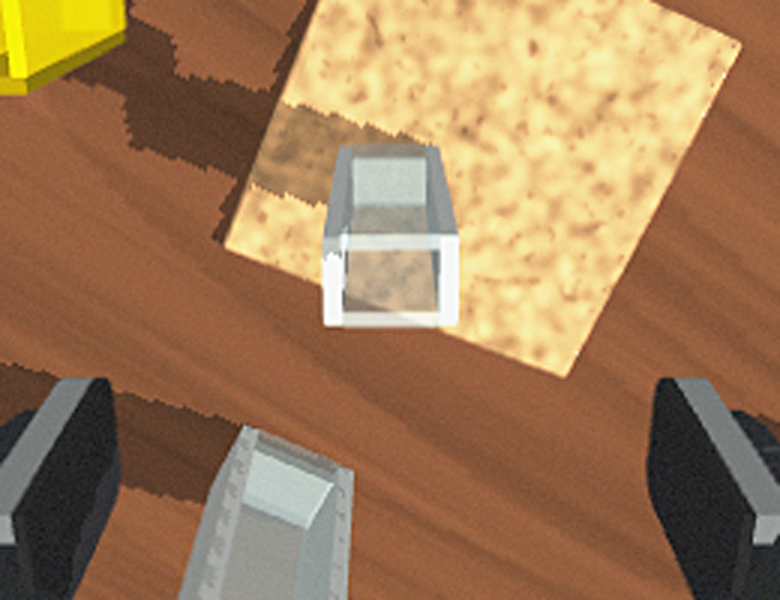

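The rim is square to the fingers, with its middle at (320,223) in the full picture, about 1 mm off in tool y. I'll descend and grip.

```bash
python3 -m jog '[[1,0,0.001,0.024,0],[1,0,0,0.024,0],[1,0,0,0.023,0],[1,0,0,0,0],[0.0,0,0,0,0],[0.0,0,0,0,0],[0.0,0,0,0,0],[0.0,0,0,0,0]]' 30
python3 -m jog '[[-1,0,0,0,0],[-1,0,0,0,0],[-1,0,0,0,0],[-1,0,0,0,0]]' 30
```

```text
clock: 12.83
eef_pos: [483.5, -277.0, 39.5]
tool_rot: [2.998, 0.93, 0.002]
ft_force: [-0.2, 0.0, -0.6]
gripper_width: 43.1
grip_force: 0.0
clock: 13.17
eef_pos: [483.2, -276.7, 38.9]
tool_rot: [2.999, 0.931, 0.001]
ft_force: [-0.8, 1.3, 6.1]
gripper_width: 29.3
grip_force: 29.5
```

```bash
python3 -m jog '[[-1,0,0,-0.01,0],[-1,0,0,-0.02,0],[-1,0,0,-0.03,0],[-1,0,0,-0.03,0],[-1,0,0,-0.03,0],[-1,0,0,-0.03,0],[-1,0,0,-0.02,0],[-1,0,0,-0.01,0],[-1,0,0,0,0]]' 30
python3 -m jog '[[-1,0.01,-0.0075,0,0],[-1,0.0192,-0.0142,0,0],[-1,0.0192,-0.0142,0,0],[-1,0.0192,-0.0142,0,0],[-1,0.0192,-0.0142,0,0],[-1,0.0192,-0.0142,0,0],[-1,0.0192,-0.0142,0,0],[-1,0.0192,-0.0142,0,0],[-1,0.0192,-0.0142,0,0],[-1,0.0192,-0.0142,0,0],[-1,0.0192,-0.0142,0,0],[-1,0.0192,-0.0142,0,0],[-1,0.0192,-0.0142,0,0],[-1,0.0192,-0.0142,0,0],[-1,0.0192,-0.0142,0,0],[-1,0.01,-0.0075,0,0],[-1,0,0,0,0]]' 30
python3 -m jog '[[-1,0,0,0,-0.1],[-1,0,0,0,-0.19],[-1,0,0,0,-0.19],[-1,0,0,0,-0.19],[-1,0,0,0,-0.19],[-1,0,0,0,-0.19],[-1,0,0,0,-0.19],[-1,0,0,0,-0.19],[-1,0,0,0,-0.19],[-1,0,0,0,-0.19],[-1,0,0,0,-0.1],[-1,0,0,0,0],[-1,0,0,0,0]]' 30
python3 - <<'E'
from m import *
s=readout.state();Rm=R.from_rotvec(s["tool_rot"]).as_matrix();print(s["joint_pos"],s["eef_pos"],"tool y ang",np.degrees(np.arctan2(Rm[1,1],Rm[0,1])));print("shift tool",Rm.T@np.r_[np.array([593.6,49.9])-s["eef_pos"][:2],0])
E
```

```text
clock: 13.92
eef_pos: [483.4, -276.9, 221.1]
tool_rot: [2.996, 0.93, 0.004]
ft_force: [-0.5, 0.1, -0.6]
gripper_width: 29.4
grip_force: 30.2
clock: 15.33
eef_pos: [599.6, 66.0, 216.6]
tool_rot: [-2.998, -0.935, 0.003]
ft_force: [0.3, -0.5, -1.1]
gripper_width: 29.6
grip_force: 30.1
clock: 16.42
eef_pos: [599.5, 62.7, 217.4]
tool_rot: [-2.239, -2.203, 0.001]
ft_force: [0.6, 0.1, 0.1]
gripper_width: 29.1
grip_force: 30.1
[-9.18248092e-02  4.68401296e-01  1.11938271e+00 -2.13843501e-04
  1.55483292e+00 -7.53629098e-02] [599.46729262  62.73514284 217.4056184 ] tool y ang -0.9429995472118705
shift tool [-1.29299657e+01 -5.65525795e+00  7.62672014e-03]
```

```bash
python3 -m jog '[[-1,-0.0065,-0.003,0,0],[-1,-0.0065,-0.003,0,0],[-1,0,0,0.01,0],[-1,0,0,0.02,0],[-1,0,0,0.025,0],[-1,0,0,0.025,0],[-1,0,0,0.02,0],[-1,0,0,0.01,0],[-1,0,0,0.004,0],[-1,0,0,0,0],[-1,0,0,0,0]]' 30
python3 - <<'E'
from m import *
s=readout.state();Rm=R.from_rotvec(s["tool_rot"]).as_matrix();print(s["eef_pos"],"tool y ang",np.degrees(np.arctan2(Rm[1,1],Rm[0,1])))
t=viewer.read_camera("top");u=viewer.read_camera("side")
print("pred cell mid/bottom side",proj(S,[[593.6,50,110],[593.6,50,70],[593.6,50,150]]).round(1).tolist())
w=viewer.read_camera("wrist")
a=cv2.resize(t[135:215,170:310],(420,240),interpolation=2);b=cv2.resize(u[185:345,255:345],(338,600),interpolation=2)
o=np.zeros((600,780,3),np.uint8);o[:240,:420]=a;o[:,440:778]=b;o[250:590,:420]=cv2.resize(w[100:372,152:488],(420,340))
cv2.imwrite("pics/f7.png",o);cv2.imwrite("pics/side7.png",u);cv2.imwrite("pics/w7.png",w)
E
```

```text
clock: 17.33
eef_pos: [594.2, 50.3, 104.8]
tool_rot: [2.236, 2.205, 0.002]
ft_force: [0.6, 0.1, -0.4]
gripper_width: 29.4
grip_force: 30.2
[594.2057677   50.27115168 104.75006737] tool y ang -0.8147740839556957
pred cell mid/bottom side [[290.3, 244.6], [291.6, 259.5], [288.8, 228.7]]
```

View pics/f7.png

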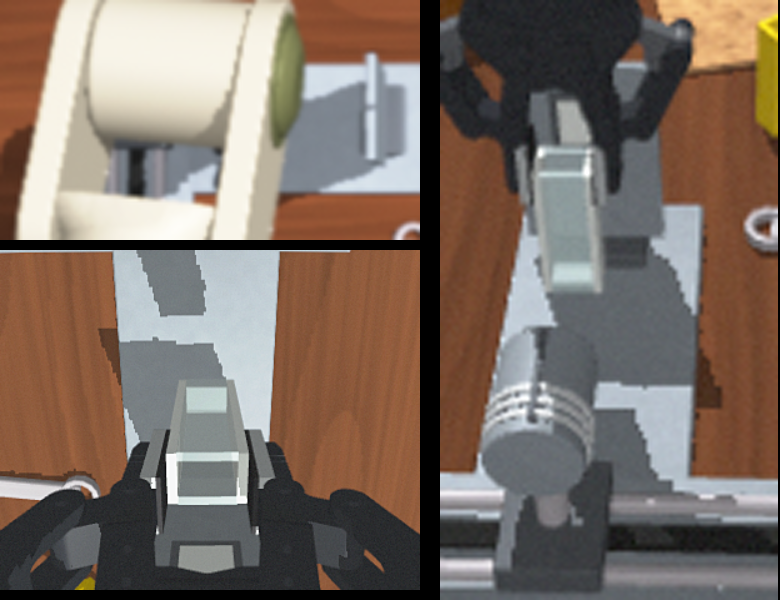

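Run:
```python
from m import *
s=readout.state();C=cam("wrist",s)
q=[(167,452),(247,452),(247,503),(165,503)]
for z in(150,152):
  P=np.array([atz(C,(152+x/1.25,100+(y-250)/1.25),z)[:2] for x,y in q]);c=P.mean(0);print(z,P.round(1).tolist(),c.round(1),"rig",c@ex,c@ey, "tcp",s["eef_pos"])
q=[(537,148),(605,150),(601,290),(541,290)]
u=[(255+(x-440)/3.75,185+y/3.75) for x,y in q]
print(np.round(u,1).tolist())
c=np.array([593.6,50.3]);
for z in(70,72,150,152): print(z,[proj(S,[np.r_[c+a*15*ex+b*11*ey,z]])[0].round(1).tolist() for a,b in((1,1),(-1,1),(1,-1),(-1,-1))])
```

```text
150 [[579.6, 60.6], [608.3, 60.2], [608.7, 38.4], [577.8, 38.9]] [593.6  49.5] rig 592.9860290850411 56.64092794399843 tcp [594.2315373   50.34393389 104.97427337]
152 [[579.9, 61.8], [608.1, 61.4], [608.5, 39.9], [578.1, 40.4]] [593.6  50.8] rig 592.9864058945509 57.96097101802702 tcp [594.2315373   50.34393389 104.97427337]
[[280.9, 224.5], [299.0, 225.0], [297.9, 262.3], [281.9, 262.3]]
70 [[283.4, 263.5], [298.7, 263.7], [284.7, 255.6], [299.6, 255.8]]
72 [[283.4, 262.8], [298.6, 263.0], [284.6, 254.9], [299.6, 255.0]]
150 [[280.1, 232.6], [296.3, 232.8], [281.5, 224.9], [297.3, 225.1]]
152 [[280.0, 231.8], [296.2, 231.9], [281.4, 224.1], [297.2, 224.2]]
```

The cell centre is at rig (593, 57), on the line and midway. It is about 2 mm high, so I'll lower it by that and settle.

```bash
python3 -m jog '[[-1,0,0,0.002,0],[-1,0,0,0,0],[-1,0,0,0,0],[-1,0,0,0,0],[-1,0,0,0,0]]' 30
python3 -c "
from workcell import manip
print(manip.sign_off())"
```

```text
clock: 17.9
eef_pos: [593.7, 50.4, 101.9]
tool_rot: [2.237, 2.206, 0.0]
ft_force: [-0.7, 0.1, -0.9]
gripper_width: 29.4
grip_force: 30.2
the job is handed in; nothing more can be done
None
```

I handed the job in at about 18 s, with no verdict shown: the lamp is opposite the window to about 1 mm, and the cell is held upright by its frosted faces midway in the light path, square to the light. On the first try at the handwheel the fingers slid over its rim onto the hub (about 27 N at the wrist), so I regripped deeper.

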